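Unhang the spice tin, brace it and twist off its cap

TASK

Lift the chrome spice tin with the silver cap up and off the rail of the rack and seat it fully down in the square socket of the green brace block, still closed. Only there, with the block keeping the tin from turning, unscrew the tight cap anticlockwise until it comes free, lift it straight up just clear of the neck and finish still holding it there in the gripper, level and still over the tin, with the tin left seated. Leave the white tin, the bowls, funnel, stopper and amber jar where they are.

Things in the scene. Friction and masses are not known exactly. Their poses are not given: they have to be found in the camera images.
- tin_mid (a point): Centre of the square steel body of the chrome spice tin: 56 x 56 mm, 70 mm tall, about 0.2 to 0.35 kg. The point lies 35 mm above its underside and 35 mm below its shoulder; z is up, x points to its back. It hangs on the rack's rail by a clip (tin_clip) and can be carried by its closed cap.
- tin_clip (a point): Under the strap of the dark steel clip on the tin's back, where it rests on the rail: 27 mm above tin_mid, 34.5 mm behind it. The clip is 30 mm wide, ends 41.5 mm behind the tin's axis, and its leg hangs 16 mm down behind the rail: lift the tin 20 mm or more, then move it forward (the tin's -x).
- tin_neck (a point): Centre of the top of the tin's neck (hidden by the closed cap): 20 mm above the shoulder, 55 mm above tin_mid. The neck with its thread lugs is 43 mm across. A sprung seal in it presses the closed cap up with about 14 N and pushes the freed cap up by about 4 mm.
- cap_mid (a point): Centre of the round silver cap of the chrome tin, 53 mm diameter, 30 mm tall, the point half-way up. Closed, it lies 56 mm above tin_mid, the cap's lower rim 6 mm above the tin's shoulder. Tight: 0.2 to 0.35 N m to turn, anticlockwise from above to unscrew (it does not rise until free). Its rim clears the neck when it is raised 17 mm from closed.
- cap_dot (a point): Red dot, 7 mm, on top of the cap, 20.5 mm from its axis. The direction from axis to dot, anticlockwise from the tin's x axis, is 0.26 to 0.47 rad at the start; the cap is free to lift from 1.55 rad on (a turn of 1.1 to 1.3 rad, possible in one grasp) and meets a stop at about 2.8 rad.
- brace_floor (a point): Centre of the floor of the socket in the green brace block fixed to the worktop. Block 110 x 110 x 40 mm; socket 61 x 61 mm (tin 56), 30 mm deep, with a 4 mm bevel at its mouth; this point is 10 mm above the worktop. x and y are parallel to the socket's walls; the tin may go in at any of the four yaws and can turn about 0.09 rad in it.
- rail_mid (a point): Middle of the top edge of the rack's front rail, 150 mm above the worktop: a bar 360 mm long (along y), 6 mm thick, 12 mm tall. x points back into the rack, whose upper tier, 120 mm above the worktop, begins 25 mm behind the rail. Tins hang before it (-x), axis 34.5 mm from the rail, underside 88 mm above the worktop, backs against a lower bar.
- salt_mid (a point): Centre of the body of a white tin of the same size, with a blue cap, hanging on the same rail at least 120 mm (axis to axis) from the chrome one: leave it.
- bowl_a: White shallow bowl, 124 mm across, 36 mm tall, on the upper tier; origin at the centre of its underside. Leave it.
- bowl_b: Blue shallow bowl, same size, on the upper tier; origin at the centre of its underside. Leave it.
- funnel: Grey funnel standing mouth down on the worktop, 90 mm across, 85 mm tall; origin at the centre of its underside. Leave it.
- stopper: Green glass carafe stopper standing on the worktop, 40 mm across, 62 mm tall; origin at the centre of its underside. Leave it.
- pepper: Amber jar with a black lid on the worktop, 52 mm across, 100 mm tall; origin at the centre of its underside. Leave it.
Things that resemble listed ones, but are neither listed nor needed, are in the scene too. Leave any blue look-alike of the part that bears cap_mid alone.

How it is judged:
By the outcome, as a careful person would: the job done as asked, in the order asked, and still so for the second after the job is handed in, while the arm keeps its last pose, push and grip.
It also fails if it takes over 51 s, if anything falls off the work surface, if the arm or the gripper's body presses on something with over 40 N, if the wrist force passes 120 N, or if a joint passes its speed limit or range.

ROBOT

A 7-joint arm with a two-finger parallel gripper is mounted at the origin on the work surface. World frame = base frame: x ahead of the robot, y to its left, z up, the work surface at z = 0. Lengths are in m, angles in rad, forces in N, time in s.
With the tool pointing down it reaches from about 0.425 to 0.95 m from the base axis. Payload 16.7 kg.
Tool frame: the origin (TCP) lies on the centre line of the jaws, within the pads' length; the fingertips stand 25 mm ahead of it and the grasp point (between the pads) lies 6 mm ahead of it; z points along the fingers, y is the line along which they close (so a half turn about z gives the same grasp; the last joint's range is limited). The gripper opens to 94 mm and grips with 3 to 60 N. Pads are 16 mm wide; open, the fingers measure 119 mm over their backs; the gripper's body (75 mm by 177 mm) begins 78 mm behind the grasp point.
Start: joints at [1.139, 0.426, 0.074, 1.606, -0.034, 1.111, -0.067], TCP at [0.188, -0.648, 0.23] pointing down, gripper open.
Joint ranges: [-2.85, 2.85], [-0.5, 2.14], [-1.23, 1.37], [0.21, 2.46], [-1.02, 4.16], [0.16, 2.05], [-2.73, 2.73]. Speed limits (rad/s): [1.89, 1.89, 2.39, 2.39, 3.01, 3.01, 3.01].

INTERFACE

Orientations are given as a rotation vector (axis times angle).
In Python, from cell import ctrl gives the robot as it stands.
- The arm moves only by the shell command python3 -m pendant 'ROWS' [FORCE]. ROWS is JSON, a list that holds one entry, the list of rows, each a list of 7 numbers: the shift along the tool's x, y, z in cm, then the turn, a rotation vector about the tool's x, y, z in rad, then the opening, from 0 (shut) to 1 (fully open). A call has exactly 8 rows; each row is the pose to reach, as a shift and turn from the pose commanded when the call began, along the tool's axes at that moment; what a row does not reach only later rows make up. A row lasts 1/12 s, in which the tool goes at most 41.7 mm and 7.16 degrees, less where a joint would pass 70% of its speed; a pose out of reach is approached as far as the arm can. A call with a gripper value outside its range is refused whole. The fingers move at their own pace and stop on an object; FORCE is the grip in N (left out, the last holds). Time passes only in rows, so rows that repeat a pose let the fingers close, or fill a call up. It gives the time, the measured TCP pose, the force, the opening and the grip force at its end, in the units of the state.
- ctrl.sense(): the state, without advancing time (a new reading comes with each control period).
- ctrl.get_image(name): name is "side" or "top"; returns the picture (420x560x3 uint8, red, green, blue); there is no depth.
- ctrl.camera_params(name): a dict with "intrinsics" (3x3 intrinsics, pixels), "dist" ([k1, k2, p1, p2, k3] as OpenCV has them; the pictures are not rectified), "rvec" (rotation vector, rad) and "tvec" (3), from world to camera coordinates, as OpenCV has them. Camera axes: x right, y down, z forward; pixel columns grow to the right and rows downward; lengths in m; the calibration is good to about 2 mm. A picture is of the moment at which its call begins. camera_params takes no time and is no camera call.
- ctrl.finish_job(): hands the job in; it is judged then, once.
The state is a dict: "t": time; "joint_positions": joint angles; "joint_velocities": joint speeds; "joint_efforts": joint torques, N m; "tcp_pos": TCP position; "ee_rot": TCP orientation; "force": force on the tool from outside, world axes, zero at the start; "wrist_torque": the same for the moment, N m; "width": finger opening in m; "grasp_force": force on a finger pad.
Only numpy, scipy, OpenCV 4.12 (cv2) and the standard library are available. Lean on these libraries where they do the work, as an engineer would, in place of code of your own. Each camera call takes 0.05 s, during which the arm holds its last target. There are 200 camera calls.

## Working session

There is one attempt and no reset: what is moved stays moved. The work goes in short steps, Python scripts to look and compute and a shell command to move; the robot and the scene stay as the last step left them, time stands still between calls to the robot, and variables do not carry over. Pictures are saved under pics/ and viewed, at most 10 in all, crops included, and the job is handed in when it is done.

```bash
mkdir -p pics; ls; cat > h.py <<'E'
import numpy as np, cv2
from scipy.spatial.transform import Rotation as R
from cell import ctrl
def cam(n):
    p=ctrl.camera_params(n); K=np.array(p["intrinsics"],float);d=np.array(p["dist"],float)
    return K,d,np.array(p["rvec"],float),np.array(p["tvec"],float)
def ray(n,uv):
    K,d,r,t=cam(n); M=cv2.Rodrigues(r)[0]
    u=cv2.undistortPoints(np.array([[uv]],float),K,d)[0,0]
    v=M.T@np.array([u[0],u[1],1]); return -M.T@t, v/np.linalg.norm(v)
def onz(n,uv,z):
    o,v=ray(n,uv); return o+v*(z-o[2])/v[2]
def tri(a,b):
    o1,v1=ray("side",a);o2,v2=ray("top",b)
    s=np.linalg.lstsq(np.c_[v1,-v2],o2-o1,rcond=None)[0]
    p,q=o1+v1*s[0],o2+v2*s[1]; return (p+q)/2,np.linalg.norm(p-q)
def proj(n,P):
    K,d,r,t=cam(n); return cv2.projectPoints(np.array(P,float).reshape(-1,1,3),r,t,K,d)[0][:,0]
def snap(n,f):
    im=ctrl.get_image(n)[:,:,::-1].copy(); cv2.imwrite("pics/"+f,im); return im
E
python3 - <<'E'
from h import *
np.set_printoptions(precision=3,suppress=True)
a=snap("side","s0.png");b=snap("top","t0.png")
for n in("side","top"):
    K,d,r,t=cam(n);M=cv2.Rodrigues(r)[0];print(n,-M.T@t,M[2],K[0,0])
s=ctrl.sense();print({k:np.round(v,3) for k,v in s.items()}, R.from_rotvec(s["ee_rot"]).as_matrix())
E
```

```text
pics
side [ 0.549 -0.698  0.596] [ 0.014  0.843 -0.537] 381.71353584645635
top [0.348 0.013 1.108] [ 0.236 -0.027 -0.971] 397.8288012313031
{'t': np.float64(0.1), 'joint_positions': array([ 1.14 ,  0.427,  0.074,  1.607, -0.034,  1.111, -0.067]), 'joint_velocities': array([-0.001,  0.   ,  0.   , -0.   ,  0.001,  0.002,  0.001]), 'joint_efforts': array([  0.009, -93.746,   3.678, -45.503,  -0.049,   0.017,   0.   ]), 'tcp_pos': array([ 0.188, -0.648,  0.23 ]), 'ee_rot': array([-3.109, -0.441,  0.   ]), 'force': array([0.324, 0.591, 0.968]), 'wrist_torque': array([-0.004,  0.029, -0.021]), 'grasp_force': np.float64(0.0), 'width': np.float64(0.094)} [[ 0.961  0.278 -0.   ]
 [ 0.278 -0.961  0.001]
 [-0.    -0.001 -1.   ]]
```

View pics/s0.png

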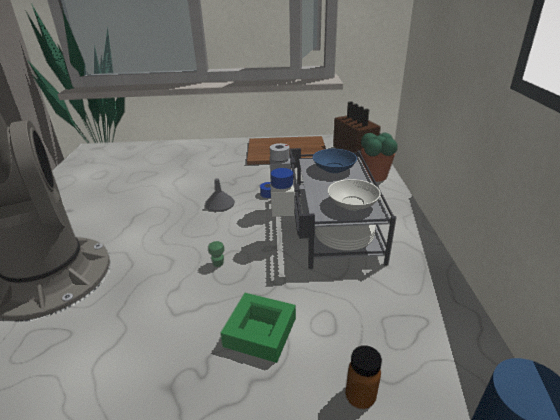

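View pics/t0.png

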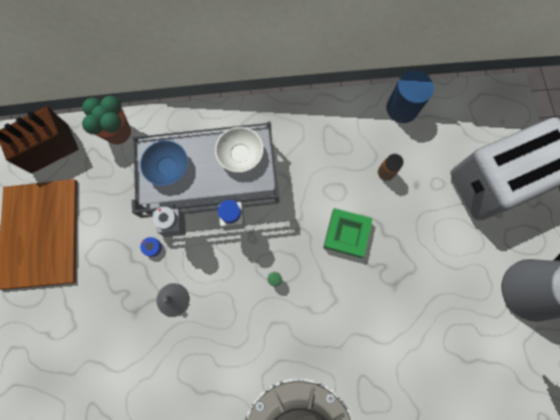

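Candidates: the silver cap is at top (165,218) / side (279,150). The look-alikes are the white tin's blue cap at top (229,211) / side (283,177), and a loose blue cap at top (150,246) / side (265,190). I choose the silver one. The green brace is at top (349,233) / side (260,322); the green stopper is at top (275,279). Next is a close crop to check the choice.

```bash
python3 - <<'E'
from h import *
a=cv2.imread("pics/s0.png");b=cv2.imread("pics/t0.png")
c=lambda im,x,y,w,h,s:cv2.resize(im[y:y+h,x:x+w],None,fx=s,fy=s,interpolation=cv2.INTER_CUBIC)
o=np.hstack([np.vstack([c(b,130,190,60,40,6.5),c(a,255,135,60,40,6.5)]),cv2.resize(np.vstack([c(b,315,200,65,65,4),c(a,215,285,90,80,260/90)]),(390,520))])
cv2.imwrite("pics/c0.png",o);print(o.shape)
def green(im,n):
    h=cv2.cvtColor(im,cv2.COLOR_BGR2HSV);m=cv2.inRange(h,(50,110,50),(80,255,255))
    cs=cv2.findContours(m,cv2.RETR_CCOMP,cv2.CHAIN_APPROX_NONE)[0]
    for k in sorted(cs,key=cv2.contourArea)[::-1][:3]:print(n,cv2.contourArea(k),cv2.minAreaRect(k),cv2.approxPolyDP(k,4,True)[:,0].tolist())
green(a,"s");green(b,"t")
E
```

```text
(520, 780, 3)
s 3333.0 ((257.5688171386719, 325.2706604003906), (66.18579864501953, 59.95992660522461), 16.699241638183594) [[245, 293], [221, 332], [223, 345], [276, 361], [294, 319], [294, 305]]
s 39.5 ((255.1951446533203, 309.2561340332031), (12.181553840637207, 5.4660820960998535), 38.65980911254883) [[250, 306], [260, 313]]
s 25.5 ((229.1199951171875, 340.8399658203125), (4.525484085083008, 10.18233871459961), 81.8698959350586) [[234, 339], [224, 341]]
t 1507.0 ((348.34002685546875, 232.62001037597656), (40.511474609375, 39.574432373046875), 14.470293045043945) [[335, 209], [325, 246], [363, 256], [371, 219]]
t 669.0 ((99.1463394165039, 112.31707763671875), (30.47910499572754, 34.45464324951172), 83.6598129272461) [[114, 98], [83, 103], [87, 129], [98, 118], [103, 126], [111, 123], [114, 114], [106, 109]]
t 86.0 ((349.88330078125, 223.0543975830078), (22.558147430419922, 5.922800540924072), 11.888657569885254) [[339, 220], [361, 225]]
```

View pics/c0.png

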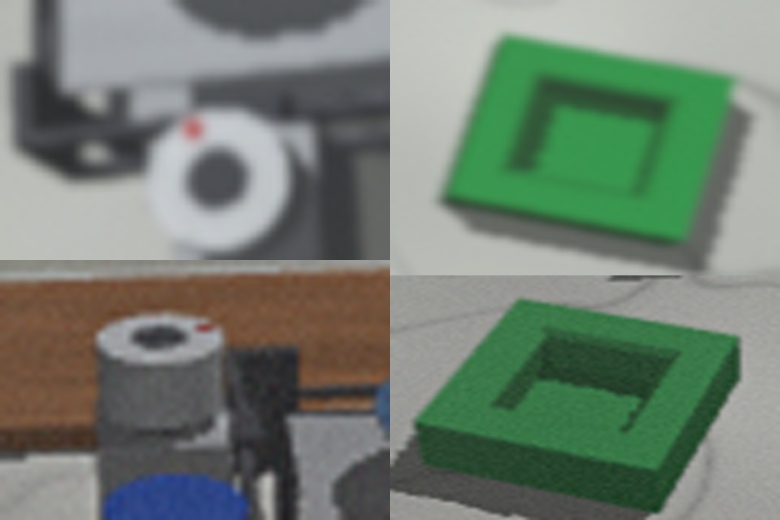

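The crop shows the silver cap with its red dot: cap top centre at top (163.6,217.3) / side (279.6,147.2), dot at top (159.8,209.7). The brace's top face and open socket are also clear.

```bash
python3 - <<'E'
from h import *
np.set_printoptions(precision=4,suppress=True)
a=cv2.imread("pics/s0.png");b=cv2.imread("pics/t0.png")
p,e=tri((279.6,147.2),(163.6,217.3));print("captop",p,e)
def blue(im,x,y,w,h):
    m=cv2.inRange(cv2.cvtColor(im,cv2.COLOR_BGR2HSV),(110,150,60),(130,255,255))[y:y+h,x:x+w]
    k=max(cv2.findContours(m,0,1)[0],key=cv2.contourArea);x0,y0,w,h=cv2.boundingRect(k);return x0+x,y0+y,w,h
bb=blue(b,210,195,45,35);sb=blue(a,268,165,30,25);print(bb,sb)
q=onz("top",(bb[0]+bb[2]/2-.5,bb[1]+bb[3]/2-.5),p[2]);q0=onz("top",(163.6,217.3),p[2]);d=q0-q
print("salt cap",q,"chrome",q0,"rail yaw",np.arctan2(-d[0],d[1]))
dt=onz("top",(159.8,209.7),p[2]);print("dot ang",np.arctan2(dt[1]-q0[1],dt[0]-q0[0]),np.linalg.norm(dt-q0))
# rail top front edge / tier front edge in top picture by corners
# brace: top face by brightness
for n,im,box in(("top",b,(315,200,65,65)),("side",a,(210,280,95,90))):
    x,y,w,h=box;c=cv2.resize(im[y:y+h,x:x+w],None,fx=4,fy=4,interpolation=cv2.INTER_CUBIC)
    hs=cv2.cvtColor(c,cv2.COLOR_BGR2HSV);v=hs[:,:,2][(hs[:,:,1]>110)&(hs[:,:,0]>50)&(hs[:,:,0]<80)]
    th,_=cv2.threshold(v.reshape(-1,1),0,255,cv2.THRESH_OTSU)
    m=cv2.inRange(hs,(50,110,int(th)),(80,255,255));m=cv2.morphologyEx(m,cv2.MORPH_OPEN,np.ones((5,5)))
    k=max(cv2.findContours(m,0,1)[0],key=cv2.contourArea)
    r=cv2.approxPolyDP(cv2.convexHull(k),12,True)[:,0]/4+[x-.375,y-.375]
    P=np.array([onz(n,u,.04) for u in r]);print(n,th,r.tolist());print(P[:,:2],P.mean(0))
    for i in range(len(P)):
        d=P[(i+1)%len(P)]-P[i];print(np.linalg.norm(d),np.mod(np.arctan2(d[1],d[0]),np.pi/2))
E
```

```text
captop [0.5653 0.2639 0.1924] 0.0006958707738264532
(218, 200, 22, 22) (271, 168, 22, 11)
salt cap [0.5663 0.11   0.1924] chrome [0.5656 0.2639 0.1924] rail yaw 0.0045749420953910365
dot ang 0.40975905130197415 0.021099666938744648
top 127.0 [[334.125, 209.125], [370.875, 218.375], [363.375, 255.375], [324.625, 244.875]]
[[ 0.5767 -0.1638]
 [ 0.5404 -0.261 ]
 [ 0.4421 -0.2251]
 [ 0.4812 -0.1249]] [ 0.5101 -0.1937  0.04  ]
0.10381619194851198 1.2136019553033894
0.10471204313962636 1.2203094558721097
0.10756492649283016 1.1987406465327064
0.10315583312947196 1.1841809971955803
side 96.0 [[244.375, 293.125], [294.375, 305.375], [276.125, 347.875], [221.125, 332.625]]
[[ 0.4783 -0.1266]
 [ 0.5784 -0.1658]
 [ 0.5406 -0.2644]
 [ 0.4406 -0.2261]] [ 0.5095 -0.1957  0.04  ]
0.10750000024309889 1.1973468881791136
0.10558221380467744 1.204798096608378
0.10701357866654737 1.2047015532371903
0.10637397839478457 1.2093428126498715
```

```bash
cat > st.py <<'E'
from h import *
import sys
np.set_printoptions(precision=4,suppress=True)
# usage: st.py X Y Z [yaw of tool y]: shift/turn needed in tool axes
s=ctrl.sense();M=R.from_rotvec(s["ee_rot"]).as_matrix();p=np.array(s["tcp_pos"])
print("t",round(float(s["t"]),2),"p",p,"yaw",round(float(np.arctan2(M[1,1],M[0,1])),4),"down",M[:,2],"F",np.array(s["force"]),"T",np.array(s["wrist_torque"]),"w",round(float(s["width"]),4),"g",round(float(s["grasp_force"]),1));print("q",np.array(s["joint_positions"]))
if len(sys.argv)>3:
    g=np.array(sys.argv[1:4],float);ty=float(sys.argv[4]) if len(sys.argv)>4 else np.arctan2(M[1,1],M[0,1])
    y=np.array([np.cos(ty),np.sin(ty),0]);z=np.array([0,0,-1.]);T=np.c_[np.cross(y,z),y,z]
    print("shift cm",100*M.T@(g-p),"turn",R.from_matrix(M.T@T).as_rotvec())
E
python3 -m pendant '[[[42,-34,-6,0,0,0,1],[42,-34,-6,0,0,0,1],[42,-34,-6,0,0,0,1],[42,-34,-6,0,0,0,1],[42,-34,-6,0,0,0,1],[42,-34,-6,0,0,0,1],[42,-34,-6,0,0,0,1],[42,-34,-6,0,0,0,1]]]'; python3 st.py .565 .264 .26
```

```text
t: 0.77
tcp_pos: [0.3777, -0.3746, 0.2675]
ee_rot: [3.11, 0.441, -0.0]
force: [1.2, 0.0, 0.1]
width: 0.0939
grasp_force: 0.0
t 0.77 p [ 0.3777 -0.3746  0.2675] yaw -1.2891 down [-0.0001 -0.     -1.    ] F [1.218  0.0374 0.0834] T [-0.0188 -0.0698 -0.0756] w 0.0939 g 0.0
q [ 0.7385  0.1629 -0.0881  1.8769  0.0161  1.1025 -0.6448]
shift cm [ 35.7465 -56.1375   0.74  ] turn [ 0.      0.0001 -0.    ]
```

```bash
python3 -m pendant '[[[35.7,-56.1,0.7,0,0,0,1],[35.7,-56.1,0.7,0,0,0,1],[35.7,-56.1,0.7,0,0,0,1],[35.7,-56.1,0.7,0,0,0,1],[35.7,-56.1,0.7,0,0,0,1],[35.7,-56.1,0.7,0,0,0,1],[35.7,-56.1,0.7,0,0,0,1],[35.7,-56.1,0.7,0,0,0,1]]]'; python3 st.py .565 .264 .26
```

```text
t: 1.43
tcp_pos: [0.4707, -0.0547, 0.2638]
ee_rot: [3.11, 0.441, 0.0]
force: [1.6, 0.1, -0.2]
width: 0.094
grasp_force: 0.0
t 1.43 p [ 0.4707 -0.0547  0.2638] yaw -1.2893 down [ 0.0002 -0.0002 -1.    ] F [ 1.6087  0.0612 -0.2118] T [-0.0655 -0.0691  0.0156] w 0.094 g 0.0
q [ 0.3464  0.0834 -0.3852  1.9812  0.0357  1.0831 -1.3435]
shift cm [ 17.9123 -27.9931   0.381 ] turn [ 0.0002 -0.0002  0.    ]
```

```bash
python3 -m pendant '[[[20,-31,0.5,0,0,0,1],[20,-31,0.5,0,0,0,1],[20,-31,0.5,0,0,0,1],[20,-31,0.5,0,0,0,1],[20,-31,0.5,0,0,0,1],[20,-31,0.5,0,0,0,1],[20,-31,0.5,0,0,0,1],[20,-31,0.5,0,0,0,1]]]'; python3 st.py .565 .264 .235
```

```text
t: 2.1
tcp_pos: [0.5666, 0.2644, 0.2589]
ee_rot: [3.11, 0.441, -0.001]
force: [0.4, -0.4, -0.4]
width: 0.0939
grasp_force: 0.0
t 2.1 p [0.5666 0.2644 0.2589] yaw -1.2894 down [-0.0003 -0.0003 -1.    ] F [ 0.3749 -0.4442 -0.4137] T [-0.0675 -0.0674 -0.0038] w 0.0939 g 0.0
q [-0.1141  0.3725 -0.5508  1.662   0.2087  1.1666 -2.0063]
shift cm [-0.168  -0.0025  2.3932] turn [ 0.0002  0.0004 -0.    ]
```

```bash
python3 -m pendant '[[[-0.2,0,1,0,0,0,1],[-0.2,0,2,0,0,0,1],[-0.2,0,3,0,0,0,1],[-0.2,0,3.4,0,0,0,1],[-0.2,0,3.4,0,0,0,1],[-0.2,0,3.4,0,0,0,1],[-0.2,0,3.4,0,0,0,1],[-0.2,0,3.4,0,0,0,1]]]'; python3 st.py .565 .264 .189; python3 - <<'E'
from h import *
a=snap("side","s1.png");b=snap("top","t1.png")
c=lambda im,x,y,w,h,s:cv2.resize(im[y:y+h,x:x+w],None,fx=s,fy=s,interpolation=cv2.INTER_CUBIC)
cv2.imwrite("pics/c1.png",np.hstack([c(a,235,95,90,100,4.4),c(b,110,160,90,100,4.4)]))
E
```

```text
t: 2.77
tcp_pos: [0.5649, 0.2617, 0.226]
ee_rot: [-3.111, -0.44, -0.002]
force: [0.3, -0.7, 0.1]
width: 0.0937
grasp_force: 0.0
t 2.77 p [0.5649 0.2617 0.226 ] yaw -1.2898 down [ 0.001   0.0003 -1.    ] F [ 0.3456 -0.7421  0.0507] T [-0.0189  0.008   0.0554] w 0.0937 g 0.0
q [-0.1161  0.3948 -0.5449  1.706   0.2257  1.1027 -2.019 ]
shift cm [ 0.0691 -0.2224  3.7018] turn [ 0.     -0.0011  0.    ]
```

View pics/c1.png

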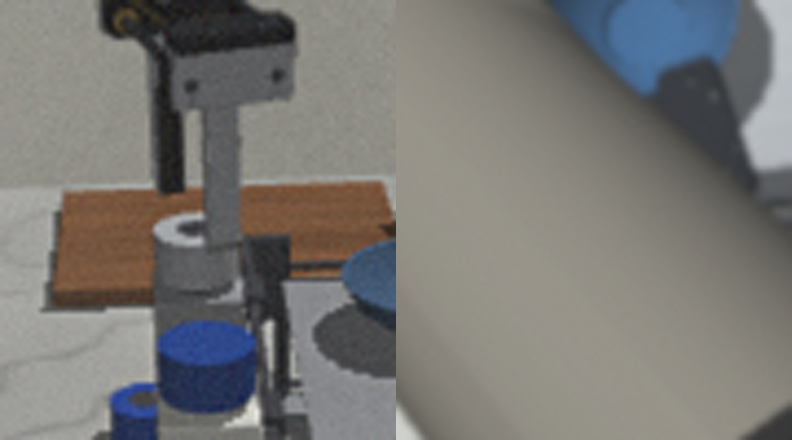

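The fingers straddle the silver cap: in the crop the near finger is at (222,240), the far one at (170,190) and the cap at (195,235). Descending and closing next.

```bash
python3 -m pendant '[[[0.1,-0.2,0.8,0,0,0,1],[0.1,-0.2,1.6,0,0,0,1],[0.1,-0.2,2.4,0,0,0,1],[0.1,-0.2,3.2,0,0,0,1],[0.1,-0.2,3.7,0,0,0,1],[0.1,-0.2,3.7,0,0,0,1],[0.1,-0.2,3.7,0,0,0,1],[0.1,-0.2,3.7,0,0,0,1]]]' 10; python3 st.py .565 .264 .189
```

```text
t: 3.53
tcp_pos: [0.5651, 0.2644, 0.1885]
ee_rot: [-3.11, -0.441, -0.0]
force: [0.1, -0.6, 0.5]
width: 0.0938
grasp_force: 0.0
t 3.53 p [0.5651 0.2644 0.1885] yaw -1.289 down [ 0.0002  0.0002 -1.    ] F [ 0.1499 -0.5831  0.48  ] T [-0.0316 -0.0212 -0.0114] w 0.0938 g 0.0
q [-0.1294  0.433  -0.5358  1.7395  0.2513  1.0375 -2.0424]
shift cm [-0.0195  0.0348 -0.0516] turn [-0.0002 -0.0003 -0.    ]
```

```bash
python3 -m pendant '[[[0,0,0,0,0,0,0.7],[0,0,0,0,0,0,0.6],[0,0,0,0,0,0,0.55],[0,0,0,0,0,0,0.5],[0,0,0,0,0,0,0.4],[0,0,0,0,0,0,0.4],[0,0,0,0,0,0,0.4],[0,0,0,0,0,0,0.4]]]' 15; python3 st.py .565 .264 .189
```

```text
t: 4.2
tcp_pos: [0.5647, 0.265, 0.1885]
ee_rot: [-3.109, -0.442, -0.0]
force: [-2.6, 3.4, 3.5]
width: 0.0532
grasp_force: 15.0
t 4.2 p [0.5647 0.265  0.1885] yaw -1.2885 down [-0.0001  0.0009 -1.    ] F [-2.57    3.4323  3.4636] T [1.0372 0.7278 0.0765] w 0.0532 g 15.0
q [-0.1298  0.4329 -0.5363  1.7398  0.2508  1.0372 -2.0425]
shift cm [ 0.0023  0.1049 -0.0524] turn [-0.0009 -0.0002 -0.    ]
```

```bash
python3 -m pendant '[[[0,0,0,0,0,0,0.4],[0,-0.05,0,0,0,0,0.4],[0,-0.05,-0.3,0,0,0,0.4],[0,-0.05,-0.8,0,0,0,0.4],[0,-0.05,-1.5,0,0,0,0.4],[0,-0.05,-2.3,0,0,0,0.4],[0,-0.05,-3.1,0,0,0,0.4],[0,-0.05,-3.6,0,0,0,0.4]]]' 45; python3 st.py .44 .264 .235
```

```text
t: 4.87
tcp_pos: [0.5653, 0.2648, 0.2259]
ee_rot: [-3.11, -0.441, -0.002]
force: [-0.3, 0.6, -2.4]
width: 0.0526
grasp_force: 45.0
t 4.87 p [0.5653 0.2648 0.2259] yaw -1.2893 down [ 0.0013  0.0005 -1.    ] F [-0.2661  0.5737 -2.3634] T [ 0.0268  0.043  -0.0237] w 0.0526 g 45.0
q [-0.1208  0.3975 -0.5451  1.7026  0.2273  1.1035 -2.0234]
shift cm [-12.0533  -3.4014  -0.9277] turn [-0.0001 -0.0014 -0.    ]
```

```bash
python3 -m pendant '[[[-0.5,-0.15,-0.3,0,0,0,0.4],[-1.5,-0.4,-0.8,0,0,0,0.4],[-3,-0.8,-1.5,0,0,0,0.4],[-4.7,-1.3,-2.2,0,0,0,0.4],[-6.3,-1.8,-2.8,0,0,0,0.4],[-7.7,-2.2,-3,0,0,0,0.4],[-8.6,-2.5,-3,0,0,0,0.4],[-8.6,-2.5,-3,0,0,0,0.4]]]'; python3 st.py .51 -.195 .255 -1.655
```

```text
t: 5.53
tcp_pos: [0.4732, 0.265, 0.2545]
ee_rot: [3.11, 0.443, 0.0]
force: [0.5, 0.2, -3.9]
width: 0.0525
grasp_force: 45.0
t 5.53 p [0.4732 0.265  0.2545] yaw -1.2876 down [ 0.0003 -0.0005 -1.    ] F [ 0.4897  0.2375 -3.921 ] T [-0.0573 -0.0588  0.0032] w 0.0525 g 45.0
q [-0.1163  0.238  -0.5959  1.8465  0.1495  1.1016 -2.0546]
shift cm [-9.3264 45.1985 -0.0266] turn [ 0.0005 -0.0003  0.3674]
```

```bash
python3 -m pendant '[[[-0.7,1.2,0,0,0,0,0.4],[-2,4,0,0,0,0,0.4],[-3.5,7.5,0,0,0,0.05,0.4],[-5,11,0,0,0,0.1,0.4],[-6.4,15,0,0,0,0.15,0.4],[-7.7,18.5,0,0,0,0.2,0.4],[-8.6,22,0,0,0,0.25,0.4],[-9,24,0,0,0,0.3,0.4]]]'; python3 st.py .51 -.195 .255 -1.66
```

```text
t: 6.2
tcp_pos: [0.4551, 0.005, 0.2541]
ee_rot: [3.14, -0.039, -0.0]
force: [1.8, 0.6, -2.5]
width: 0.0526
grasp_force: 45.0
t 6.2 p [0.4551 0.005  0.2541] yaw -1.5953 down [-0.0002 -0.001  -1.    ] F [ 1.7845  0.6246 -2.5394] T [ 0.0295 -0.0775 -0.0201] w 0.0526 g 45.0
q [ 0.229   0.0602 -0.3941  2.0283  0.0276  1.0583 -1.7734]
shift cm [ 5.9743 19.8573 -0.0756] turn [0.001  0.0002 0.0647]
```

```bash
python3 -m pendant '[[[1.2,4,0,0,0,0.02,0.4],[2.3,8,0,0,0,0.04,0.4],[3.4,11.5,0,0,0,0.06,0.4],[4.5,15,0,0,0,0.065,0.4],[5.4,18,0,0,0,0.065,0.4],[5.9,19.6,0,0,0,0.065,0.4],[6,19.9,0,0,0,0.065,0.4],[6,19.9,0,0,0,0.065,0.4]]]'; python3 -m pendant '[[[0,0,1,0,0,0,0.4],[0,0,2.5,0,0,0,0.4],[0,0,4.5,0,0,0,0.4],[0,0,6,0,0,0,0.4],[0,0,7,0,0,0,0.4],[0,0,7.5,0,0,0,0.4],[0,0,7.5,0,0,0,0.4],[0,0,7.5,0,0,0,0.4]]]'; python3 st.py .51 -.195 .155 -1.66;python3 - <<'E'
from h import *
a=snap("side","s2.png");b=snap("top","t2.png")
c=lambda im,x,y,w,h,s:cv2.resize(im[y:y+h,x:x+w],None,fx=s,fy=s,interpolation=cv2.INTER_CUBIC)
cv2.imwrite("pics/c2.png",np.hstack([c(a,200,205,110,165,3.6),c(b,300,190,90,135,4.4)]))
E
```

```text
t: 6.87
tcp_pos: [0.5121, -0.1917, 0.2535]
ee_rot: [-3.138, 0.134, 0.002]
force: [-0.0, 0.2, -4.0]
width: 0.0528
grasp_force: 45.0
t: 7.53
tcp_pos: [0.5122, -0.1904, 0.1796]
ee_rot: [-3.139, 0.13, -0.001]
force: [0.3, 0.1, -2.8]
width: 0.0526
grasp_force: 45.0
t 7.53 p [ 0.5122 -0.1904  0.1796] yaw -1.6535 down [ 0.0003  0.0001 -1.    ] F [ 0.306   0.1332 -2.7832] T [ 0.012   0.0338 -0.0411] w 0.0526 g 45.0
q [ 0.426   0.2822 -0.2221  1.9356  0.0763  0.9314 -1.4867]
shift cm [-0.1785  0.4788  2.459 ] turn [-0.0001 -0.0003  0.0065]
```

View pics/c2.png

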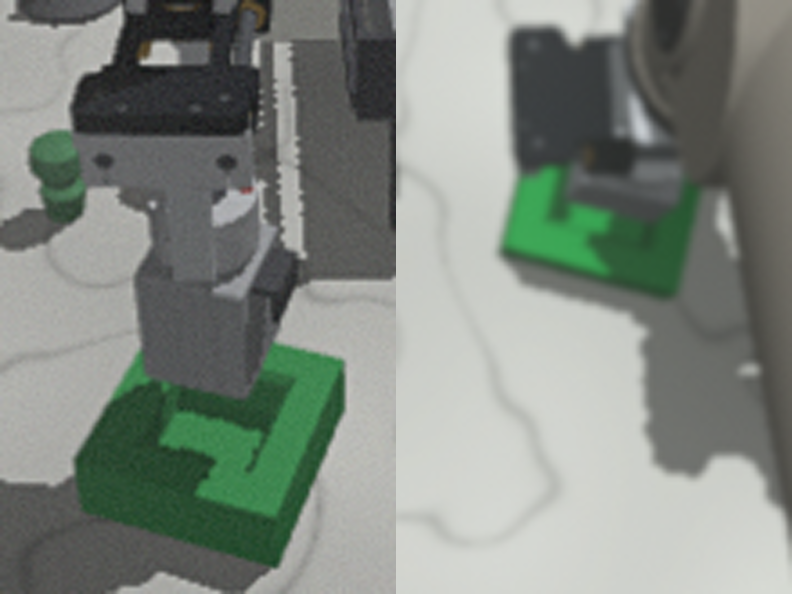

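The tin hangs level above the socket. Its near bottom edge in the side view runs from about (240.3,308.3) to (268.6,315.0). I'll check its yaw and centre from that.

```bash
python3 - <<'E'
from h import *
np.set_printoptions(precision=4,suppress=True)
a=cv2.imread("pics/s2.png")
p=ctrl.sense()["tcp_pos"];z=p[2]-.1005
A,B=onz("side",(240.3,308.3),z),onz("side",(268.6,315.0),z)
d=B-A;y=np.arctan2(d[1],d[0]);print(A,B,np.linalg.norm(d),"yaw",y)
print("centre",(A+B)/2+.028*np.array([-np.sin(y),np.cos(y),0]))
# block near top edge for comparison, same camera
C,D=onz("side",(221.1,332.6),.04),onz("side",(276.1,347.9),.04);e=D-C;print("block",np.arctan2(e[1],e[0]))
cv2.imwrite("pics/c3.png",cv2.resize(a[265:325,225:300],None,fx=10,fy=10,interpolation=cv2.INTER_CUBIC))
E
```

```text
[ 0.4778 -0.2056  0.0796] [ 0.5292 -0.2243  0.0796] 0.05465191466470339 yaw -0.34802716727646665
centre [ 0.5131 -0.1886  0.0796]
block -0.3670332246827421
```

View pics/c3.png

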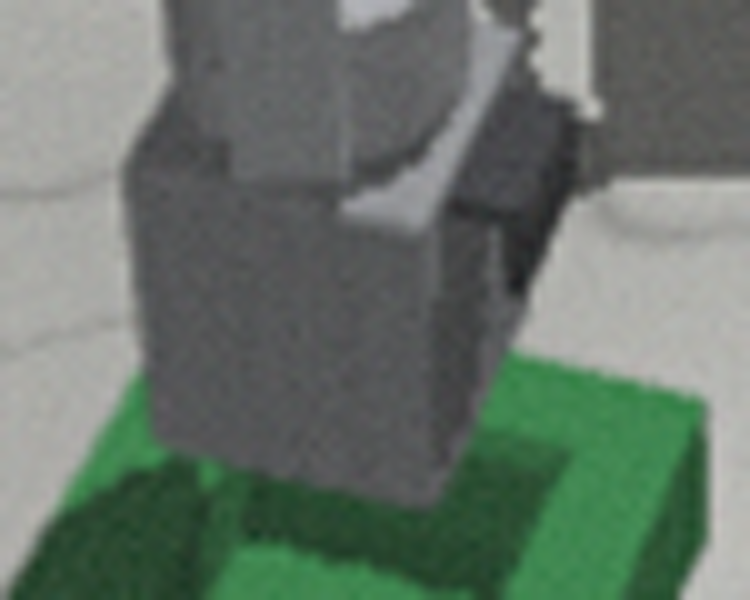

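Corners are confirmed (crop (158,440) and (432,506)), and the yaw is within about 0.02 rad. Small correction, then lower.

```bash
python3 -m pendant '[[[-0.2,0.5,0.5,0,0,0.013,0.4],[-0.2,0.5,1,0,0,0.013,0.4],[-0.2,0.5,1.8,0,0,0.013,0.4],[-0.2,0.5,2.4,0,0,0.013,0.4],[-0.2,0.5,2.8,0,0,0.013,0.4],[-0.2,0.5,2.8,0,0,0.013,0.4],[-0.2,0.5,2.8,0,0,0.013,0.4],[-0.2,0.5,2.8,0,0,0.013,0.4]]]' ; python3 st.py .5095 -.1955 .1105 -1.667;python3 - <<'E'
from h import *
a=snap("side","s4.png")
cv2.imwrite("pics/c4.png",cv2.resize(a[280:370,210:310],None,fx=6.5,fy=6.5,interpolation=cv2.INTER_CUBIC))
E
```

```text
t: 8.3
tcp_pos: [0.5096, -0.1956, 0.1514]
ee_rot: [-3.138, 0.151, -0.0]
force: [-1.3, 0.3, -2.1]
width: 0.0525
grasp_force: 45.0
t 8.3 p [ 0.5096 -0.1956  0.1514] yaw -1.667 down [ 0.0002  0.     -1.    ] F [-1.325   0.2795 -2.0534] T [0.0496 0.0428 0.0746] w 0.0525 g 45.0
q [ 0.4284  0.3153 -0.2147  1.9617  0.0862  0.8731 -1.4984]
shift cm [-0.0156 -0.006   4.0875] turn [-0.0001 -0.0002  0.    ]
```

View pics/c4.png

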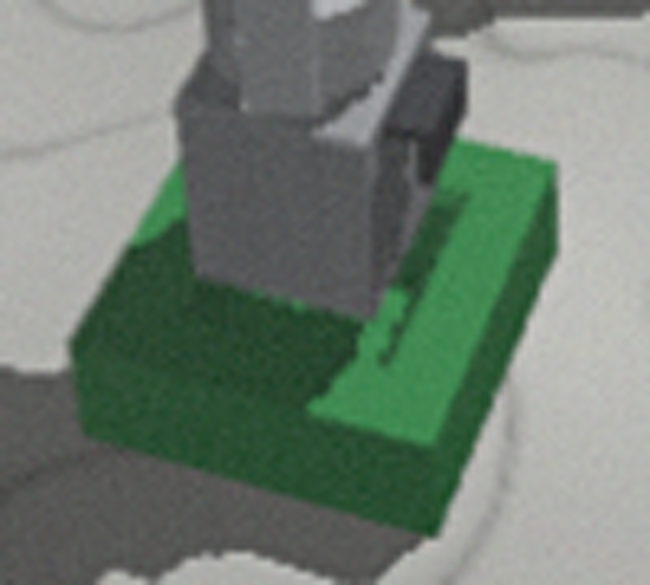

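```bash
python3 - <<'E'
from h import *
np.set_printoptions(precision=4,suppress=True)
z=.0509
A,B=onz("side",(240.2,322.2),z),onz("side",(267.1,328.8),z)
d=B-A;y=np.arctan2(d[1],d[0]);u=np.array([-np.sin(y),np.cos(y),0]);print(np.linalg.norm(d),y,(A+B)/2+.028*u)
# socket mouth (bevel outer, 69 mm) as seen by side: expected px of corners for centre (.5095,-.1957),yaw -.366
c=np.array([.5095,-.1957,.04]);Rz=R.from_euler("z",-.366).as_matrix()
for h in(.0345,.0305):print(h,(proj("side",[c+Rz@np.array([h*i,h*j,0]) for i,j in((1,1),(1,-1),(-1,-1))])-[210,280])*6.5)
E
```

```text
0.052705343291614075 -0.34565027497325856 [ 0.51   -0.1953  0.0509]
0.0345 [[469.1635 193.0842]
 [387.6716 370.6106]
 [161.1972 309.5233]]
0.0305 [[452.0786 199.5658]
 [379.3041 355.9875]
 [179.8406 302.4983]]
```

Predicted mouth corners match the picture and the tin's centre agrees. Lowering.

```bash
python3 -m pendant '[[[0,0,0.5,0,0,0,0.4],[0,0,1,0,0,0,0.4],[0,0,1.4,0,0,0,0.4],[0,0,1.8,0,0,0,0.4],[0,0,2.2,0,0,0,0.4],[0,0,2.6,0,0,0,0.4],[0,0,3,0,0,0,0.4],[0,0,3,0,0,0,0.4]]]' ; python3 st.py .5095 -.1955 .1105 -1.667
```

```text
t: 9.02
tcp_pos: [0.5091, -0.1953, 0.1202]
ee_rot: [-3.137, 0.151, 0.002]
force: [0.8, 1.5, -4.2]
width: 0.0526
grasp_force: 45.0
t 9.02 p [ 0.5091 -0.1953  0.1202] yaw -1.6669 down [-0.0012  0.0007 -1.    ] F [ 0.8014  1.4646 -4.2354] T [ 0.738  -0.3058 -0.122 ] w 0.0526 g 45.0
q [ 0.4231  0.3559 -0.2105  1.9862  0.1001  0.8106 -1.5107]
shift cm [0.0467 0.0198 0.9698] turn [-0.0005  0.0012  0.0001]
```

In the socket freely. Last centimetre, slowly.

```bash
python3 -m pendant '[[[0,0,0.2,0,0,0,0.4],[0,0,0.4,0,0,0,0.4],[0,0,0.6,0,0,0,0.4],[0,0,0.75,0,0,0,0.4],[0,0,0.9,0,0,0,0.4],[0,0,1,0,0,0,0.4],[0,0,1.05,0,0,0,0.4],[0,0,1.05,0,0,0,0.4]]]' ; python3 st.py .5095 -.1955 .1105 -1.667
```

```text
t: 9.68
tcp_pos: [0.5095, -0.1955, 0.1108]
ee_rot: [-3.138, 0.151, -0.0]
force: [0.8, 3.8, 1.0]
width: 0.0526
grasp_force: 45.0
t 9.68 p [ 0.5095 -0.1955  0.1108] yaw -1.667 down [ 0.      0.0001 -1.    ] F [0.7523 3.7793 1.0288] T [ 1.1149 -0.2323 -0.0554] w 0.0526 g 45.0
q [ 0.4211  0.3689 -0.2087  1.9927  0.1052  0.7902 -1.5151]
shift cm [-0.0025  0.0036  0.0305] turn [-0.0001 -0.      0.    ]
```

```bash
python3 -m pendant '[[[0,0,0.05,0,0,0,0.4],[0,0,0.1,0,0,0,0.4],[0,0,0.1,0,0,0,0.4],[0,0,0.1,0,0,-0.05,0.4],[0,0,0.1,0,0,-0.1,0.4],[0,0,0.1,0,0,-0.15,0.4],[0,0,0.1,0,0,-0.2,0.4],[0,0,0.1,0,0,-0.25,0.4]]]' 55; python3 st.py .5095 -.1955 .1105 -0.17
```

```text
t: 10.35
tcp_pos: [0.5098, -0.196, 0.1103]
ee_rot: [3.131, 0.245, 0.001]
force: [-0.7, 3.0, 6.1]
width: 0.0525
grasp_force: 55.0
t 10.35 p [ 0.5098 -0.196   0.1103] yaw -1.4148 down [ 0.0009 -0.0006 -1.    ] F [-0.6783  3.049   6.1242] T [ 0.8507  0.05   -0.096 ] w 0.0525 g 55.0
q [ 0.4655  0.3739 -0.2621  1.9901  0.1338  0.7927 -1.2882]
shift cm [-0.0239 -0.0509 -0.0193] turn [ 0.0011 -0.0002 -1.2448]
```

```bash
python3 -m pendant '[[[0,0,0,0,0,-0.08,0.4],[0,0,0,0,0,-0.16,0.4],[0,0,0,0,0,-0.24,0.4],[0,0,0,0,0,-0.32,0.4],[0,0,0,0,0,-0.4,0.4],[0,0,0,0,0,-0.48,0.4],[0,0,0,0,0,-0.56,0.4],[0,0,0,0,0,-0.64,0.4]]]' 55; python3 st.py .5095 -.1955 .1105 -0.17; python3 - <<'E'
from h import *
a=snap("side","s5.png")
cv2.imwrite("pics/c5.png",cv2.resize(a[260:360,210:310],None,fx=6,fy=6,interpolation=cv2.INTER_CUBIC))
E
```

```text
t: 11.02
tcp_pos: [0.5097, -0.196, 0.1103]
ee_rot: [2.894, 1.219, 0.001]
force: [-0.0, 3.0, 6.6]
width: 0.0527
grasp_force: 55.0
t 11.02 p [ 0.5097 -0.196   0.1103] yaw -0.7735 down [ 0.0007 -0.0006 -1.    ] F [-0.0402  3.0095  6.6266] T [ 0.8158  0.0545 -0.0829] w 0.0527 g 55.0
q [ 0.5782  0.389  -0.3995  1.9834  0.2064  0.807  -0.7114]
shift cm [ 0.0224 -0.0545 -0.0224] turn [ 0.0009  0.0002 -0.6035]
```

View pics/c5.png

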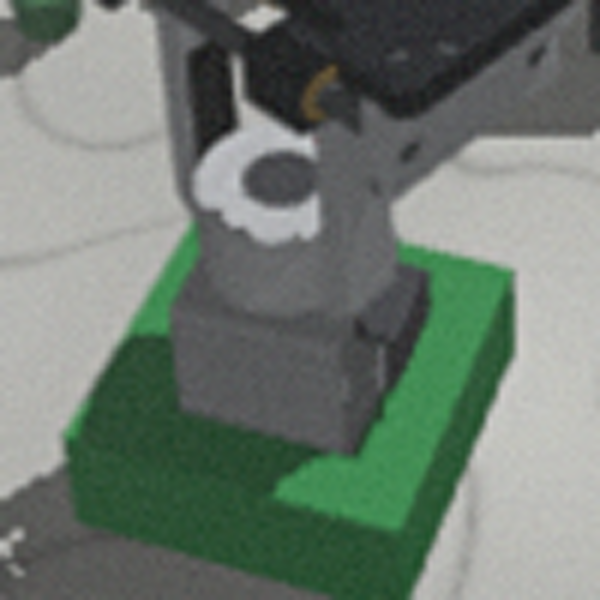

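The tin is seated in the socket (crop edge (175,405)-(350,450)) and the cap is turning with the gripper while the tin stays put. Continuing the turn.

```bash
python3 -m pendant '[[[0,0,0,0,0,-0.08,0.4],[0,0,0,0,0,-0.16,0.4],[0,0,0,0,0,-0.24,0.4],[0,0,0,0,0,-0.32,0.4],[0,0,0,0,0,-0.4,0.4],[0,0,0,0,0,-0.48,0.4],[0,0,0,0,0,-0.56,0.4],[0,0,0,0,0,-0.62,0.4]]]' 55; python3 st.py .5095 -.1955 .1105 -0.17; python3 - <<'E'
from h import *
snap("side","s6.png")
E
```

```text
t: 11.73
tcp_pos: [0.51, -0.196, 0.1106]
ee_rot: [2.384, 2.044, 0.001]
force: [-1.8, 3.4, 13.0]
width: 0.0526
grasp_force: 55.0
t 11.73 p [ 0.51   -0.196   0.1106] yaw -0.1531 down [ 0.0012 -0.0008 -1.    ] F [-1.7589  3.4491 12.9559] T [ 1.0645  0.1748 -0.1057] w 0.0526 g 55.0
q [ 0.6866  0.41   -0.5342  1.9767  0.2806  0.8255 -0.1563]
shift cm [ 0.0425 -0.0576  0.0102] turn [0.0013 0.0006 0.0169]
```

Upward force jumped by about 6 N, which fits the seal pushing a freed cap. Lifting gently.

```bash
python3 -m pendant '[[[0,0,-0.1,0,0,0,0.4],[0,0,-0.2,0,0,0,0.4],[0,0,-0.3,0,0,0,0.4],[0,0,-0.4,0,0,0,0.4],[0,0,-0.5,0,0,0,0.4],[0,0,-0.6,0,0,0,0.4],[0,0,-0.6,0,0,0,0.4],[0,0,-0.6,0,0,0,0.4]]]' 55; python3 st.py .5095 -.1955 .1315; python3 - <<'E'
from h import *
a=snap("side","s7.png")
cv2.imwrite("pics/c7.png",cv2.resize(a[260:360,210:310],None,fx=6,fy=6,interpolation=cv2.INTER_CUBIC))
E
```

```text
t: 12.45
tcp_pos: [0.5094, -0.1958, 0.1157]
ee_rot: [2.389, 2.04, -0.0]
force: [-0.7, 0.3, -0.6]
width: 0.0522
grasp_force: 55.0
t 12.45 p [ 0.5094 -0.1958  0.1157] yaw -0.1571 down [-0.0001 -0.0001 -1.    ] F [-0.6712  0.3031 -0.6486] T [-0.0731 -0.0378 -0.0229] w 0.0522 g 55.0
q [ 0.6892  0.4026 -0.5365  1.9735  0.2735  0.8361 -0.1544]
shift cm [ 0.0277  0.0061 -1.5778] turn [-0.0001  0.0001  0.    ]
```

View pics/c7.png

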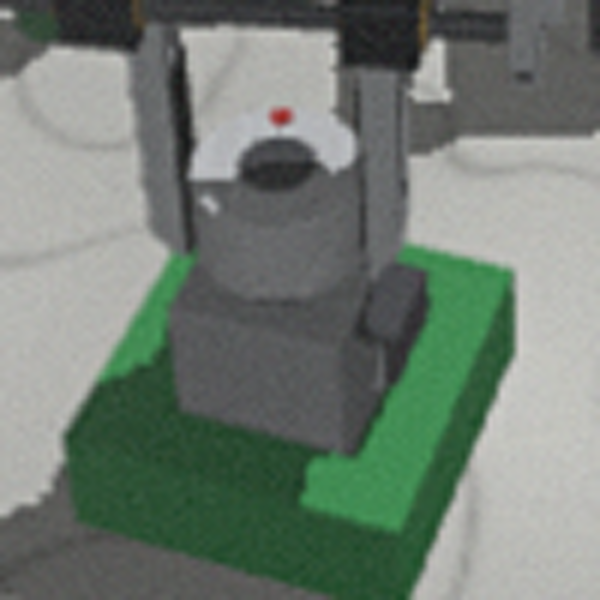

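The cap is free: the wrist carries only about 0.6 N. The red dot is at crop (281,117), and the tin's edge is unchanged at (175,405)-(350,450). Raising it to about 21 mm above closed.

```bash
python3 -m pendant '[[[0,0,-0.2,0,0,0,0.4],[0,0,-0.5,0,0,0,0.4],[0,0,-0.8,0,0,0,0.4],[0,0,-1.1,0,0,0,0.4],[0,0,-1.3,0,0,0,0.4],[0,0,-1.5,0,0,0,0.4],[0,0,-1.6,0,0,0,0.4],[0,0,-1.6,0,0,0,0.4]]]' 55; python3 -m pendant '[[[0,0,0,0,0,0,0.4],[0,0,0,0,0,0,0.4],[0,0,0,0,0,0,0.4],[0,0,0,0,0,0,0.4],[0,0,0,0,0,0,0.4],[0,0,0,0,0,0,0.4],[0,0,0,0,0,0,0.4],[0,0,0,0,0,0,0.4]]]' 55; python3 st.py; python3 - <<'E'
from h import *
a=snap("side","s8.png")
cv2.imwrite("pics/c8.png",cv2.resize(a[250:360,210:310],None,fx=5.4,fy=5.4,interpolation=cv2.INTER_CUBIC))
E
```

```text
t: 13.17
tcp_pos: [0.5096, -0.1956, 0.132]
ee_rot: [2.389, 2.04, 0.0]
force: [-0.0, -0.6, -0.4]
width: 0.0526
grasp_force: 55.0
t: 13.83
tcp_pos: [0.5095, -0.1956, 0.1318]
ee_rot: [-2.389, -2.04, -0.0]
force: [-0.3, -0.4, -0.8]
width: 0.0524
grasp_force: 55.0
t 13.83 p [ 0.5095 -0.1956  0.1318] yaw -0.1571 down [-0.      0.0001 -1.    ] F [-0.341  -0.4192 -0.7957] T [-0.0503 -0.0728  0.0309] w 0.0524 g 55.0
q [ 0.698   0.3812 -0.545   1.9614  0.2558  0.8664 -0.1395]
```

View pics/c8.png

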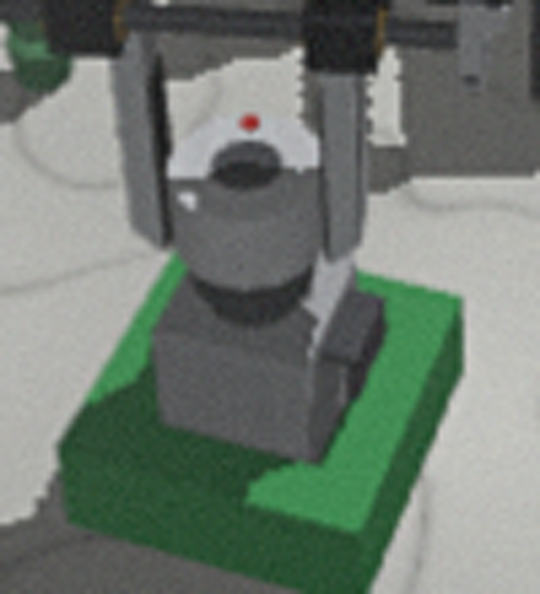

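The cap is level above the dark neck (crop (248,300)), the red dot is at (250,122), and the tin is still seated. Handing in.

```bash
python3 -c "from cell import ctrl; print(ctrl.finish_job())"
```

```text
the job is handed in; nothing more can be done
None
```

I handed the job in at about 14 s: the chrome tin is seated in the green brace block, and its unscrewed cap is held level and still about 21 mm above its closed height.

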